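# Pile the angle stops head to tail on the machine tray

## Robot

A 6-joint arm with a two-finger parallel gripper is mounted at the origin on the work surface. World frame = base frame: x ahead of the robot, y to its left, z up, the work surface at z = 0. Lengths are in mm, angles in degrees, forces in N, time in s.
With the tool pointing down it reaches from about 300 to 850 mm from the base axis. Payload 4.2 kg.
Tool frame: the origin (TCP) lies on the centre line of the jaws, within the pads' length; the fingertips stand env.nose_length ahead of it and the grasp point (between the pads) lies 2 mm behind it (env.nose_length is the distance from the TCP to the fingertips, in mm); z points along the fingers, y is the direction in which the jaws open and shut (so a half turn about z gives the same grasp; the last joint's range is limited). The gripper opens to 91 mm and grips with 3 to 60 N. Pads are 32 mm wide; open, the fingers measure 118 mm over their backs; the gripper's body (76 mm by 178 mm) begins 60 mm behind the grasp point.
Start: joints at [75.802, 18.312, 89.639, -0, 72.044, -1.146], TCP at [129.856, 560.16, 230.976] pointing down, gripper open.
Joint ranges: [-177.97, 177.97], [-48.28, 115.42], [12.27, 149.76], [-77.06, 257.06], [2.81, 150.46], [-146.56, 146.56]. Speed limits (degrees/s): [147.25, 147.25, 180, 180, 180, 180].

## Interface

Orientations are given as [roll, pitch, yaw] about the fixed x, y, z axes, in that order (R = Rz(yaw) Ry(pitch) Rx(roll)).
In Python, from workcell import env gives the robot as it stands. The module is installed in compiled form; this text tells all that it offers.
- The arm moves only by the tool jog_arm, never from a script. Its argument "deltas" is a list that holds one entry, the list of rows, each a list of 5 numbers: the shift along the tool's x, y, z in m, then the turn about the tool's z in degrees, then the finger opening in m, from 0 to 0.0912. A call has 1 to 20 rows; each row is the pose to reach, as a shift and turn from the pose commanded when the call began, along the tool's axes at that moment; what a row does not reach only later rows make up. A row lasts 1/12 s, in which the tool goes at most 41.7 mm and 7.16 degrees, less where a joint would pass 70% of its speed; a pose out of reach is approached as far as the arm can. A call with a gripper value outside its range is refused whole. The fingers move at their own pace and stop on an object; "grip_force" is the grip in N (left out, the last holds). Time passes only in rows, so rows that repeat a pose let the fingers close. It gives the time, the measured TCP pose, the force and the opening at its end, in the units of the state.
- env.state(): the state, without advancing time (a new reading comes with each control period).
- env.grab_frame(name): name is "scene" or "top" or "wrist"; returns the picture (480x640x3 uint8, red, green, blue); there is no depth.
- env.camera_params(name): a dict with "fx", "fy", "cx", "cy" (pixels), "xyz" and "orientation" of the camera in the world. Camera axes: x right, y down, z forward; pixel columns grow to the right and rows downward; lengths in mm; the calibration is good to about 2 mm. A picture is of the moment at which its call begins: read the wrist's pose just before it. camera_params takes no time and is no camera call; for the wrist camera it gives the pose at the moment of the call.
- env.job_done(): hands the job in, once; it reports no verdict.
Trained networks look in the newest picture that a camera, given by its name, has taken for a name from the list of things; names that differ only in an ending like _2 or _b are one class to them, and where a whole thing is asked for, a point or a joint stands for the part that bears it (a point fixed in the world has none). Each returns a list of dicts, best first, with "conf" (0 to 1); they miss things now and then, are a little off and sometimes report something else, mostly with a low value. They report only what shows in the picture. A call takes as long as a camera call. They do not tell look-alikes from the thing itself.
- env.look_for(camera, label): "xyz" ([x, y, z] in mm, in world coordinates, good to about 4 mm: the middle of the surface that is visible of it).
The state is a dict: "time_s": time; "qpos": joint angles; "qvel": joint speeds; "effort": joint torques, N m; "ee_pos": TCP position; "ee_rot": TCP orientation; "force": force on the tool from outside, world axes, zero at the start; "torque": the same for the moment, N m; "gripper_width": finger opening in mm.
Only numpy, scipy, OpenCV 4.12 (cv2) and the standard library are available. Lean on these libraries where they do the work, as an engineer would, in place of code of your own. Each camera call takes 0.05 s, during which the arm holds its last target.

## Task

One large L-shaped aluminium angle stop lies in the steel tray of the dispensing machine; pile the two other large stops of the same size on top of it, head to tail: each lies flat with its heel upward and at the opposite end from the heel of the stop beneath, its toe about a centimetre short of that heel (beside it, not on top of it), with the long sides in line, so that the pile is level and steady. Leave the bottom stop where it lies; either of the two may go on first, and the small stop and the plain bar without a heel stay out of the pile.

Things in the scene. Friction and masses are not known exactly. Their poses are not given: they have to be found in the camera images.
- stop_base: Bottom stop, lying loose in the tray. L-shaped aluminium block: flat leg 96 mm long (x), 50 wide (y), 18 thick (z); over the last 20 mm at its +x end a full-width heel rises to 36 mm above the underside. The -x end, with two screw holes, is the toe. Origin: centre of the 96 x 50 underside, z up; centre of mass 6.5 mm from it towards the heel. 0.28 kg.
- stop_a: The same as stop_base in shape, size, origin and axes (heel at +x), about 0.28 kg, lying loose on the thin dark bench mat, heel upward, in one of four places and turned any way. Reversed on another stop with a 10 mm toe gap, its origin is 18 mm above that stop's origin and 30 mm from it towards that stop's toe (-x).
- stop_b: The same as stop_base in shape, size, origin and axes (heel at +x), about 0.28 kg, lying loose on the thin dark bench mat, heel upward, in one of four places and turned any way. Among the two lie a smaller stop (64 x 34 mm), a plain bar of 96 x 50 x 18 mm without a heel and a black knob: not part of the job.
- tray: Fixed shallow steel tray on a plinth, 260 (x) x 200 mm (y), its floor 35 mm above the bench, rim 10 mm above the floor. Origin: centre of the plinth's underside, on the bench.
Mind the look-alikes: they are no part of the job. What is shaped like the stop_a but orange or purple is not meant. What is shaped like the stop_b but purple or red is not meant.

How it is judged:
By the outcome, as a careful person would: the job done as asked, in the order asked, and still so for the second after the job is handed in, with the robot touching nothing.
It also fails if it takes over 54 s, if anything falls off the work surface, if the arm or the gripper's body presses on something with over 40 N, if the wrist force passes 120 N, or if a joint passes its speed limit or range.

## Working session

There is one attempt and no reset: what is moved stays moved. The work goes in short steps, Python scripts to look and compute and a tool call to move; the robot and the scene stay as the last step left them, time stands still between calls to the robot, and variables do not carry over. Pictures are saved under pics/ and viewed, and the job is handed in when it is done.

Besides the shell and the picture viewer there is one more tool, called after "Request:" as name([rows], argument=value, ...), one row to a line, values as JSON. jog_arm: Moves the arm, as the interface text tells. Its arguments: {"type":"object","properties":{"deltas":{"type":"array"},"grip_force":{"type":"number"}},"required":["deltas"]}

```bash
mkdir -p pics; python3 - <<'E'
from workcell import env
import cv2
s=env.state(); print({k:s[k] for k in('time_s','ee_pos','ee_rot','gripper_width','force')}, env.nose_length)
for n in('scene','top'):
    im=env.grab_frame(n); cv2.imwrite(f'pics/{n}0.png',im[:,:,::-1]); print(n,env.camera_params(n))
    print(env.look_for(n,'stop_a'))
print(env.look_for('top','stop_base'),env.look_for('top','tray'))
E
```

```text
{'time_s': 0.0, 'ee_pos': array([129.73403048, 559.68765141, 230.11824073]), 'ee_rot': array([-1.79898543e+02, -1.37384576e-04,  1.66950793e+02]), 'gripper_width': 90.94043676816919, 'force': array([ 0.04123198,  0.53541722, -0.95229931])} 17.0
scene {'fx': 469.2070822903642, 'fy': 469.2070822903642, 'cx': 331.22367255488007, 'cy': 237.4605227737778, 'xyz': array([944.25151771, 486.26771597, 741.6938533 ]), 'orientation': array([-135.82415331,   -0.1898142 ,  142.18810959])}
[{'xyz': [778.6, 89.5, 19.0], 'conf': 0.88}, {'xyz': [556.8, 23.0, 19.1], 'conf': 0.86}, {'xyz': [806.7, -203.0, 20.4], 'conf': 0.86}, {'xyz': [278.5, -244.0, 17.2], 'conf': 0.6}, {'xyz': [434.2, -81.3, 17.6], 'conf': 0.59}, {'xyz': [647.8, -106.2, 25.2], 'conf': 0.56}]
top {'fx': 582.5239287662968, 'fy': 582.5239287662968, 'cx': 321.18987637998066, 'cy': 247.556529263525, 'xyz': array([ 448.34163205,  -31.39074496, 1217.8114705 ]), 'orientation': array([-174.97388219,   -0.19289756,  -88.41195395])}
[{'xyz': [794.6, -214.4, 15.5], 'conf': 0.95}, {'xyz': [544.1, 8.5, 18.9], 'conf': 0.85}, {'xyz': [423.8, -93.0, 21.9], 'conf': 0.83}, {'xyz': [768.2, 83.5, 18.2], 'conf': 0.73}, {'xyz': [638.2, -115.2, 17.9], 'conf': 0.67}, {'xyz': [272.5, -245.9, 19.2], 'conf': 0.59}]
[{'xyz': [508.9, 217.6, 56.0], 'conf': 0.96}] [{'xyz': [481.6, 230.6, 39.0], 'conf': 0.73}, {'xyz': [509.9, 219.2, 50.4], 'conf': 0.62}]
```

View pics/top0.png

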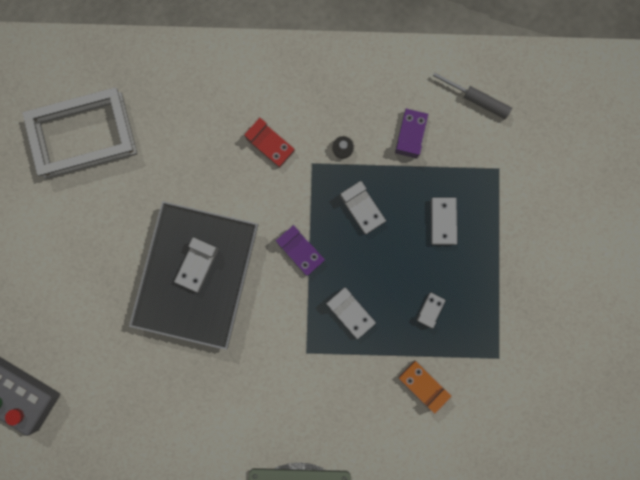

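View pics/scene0.png

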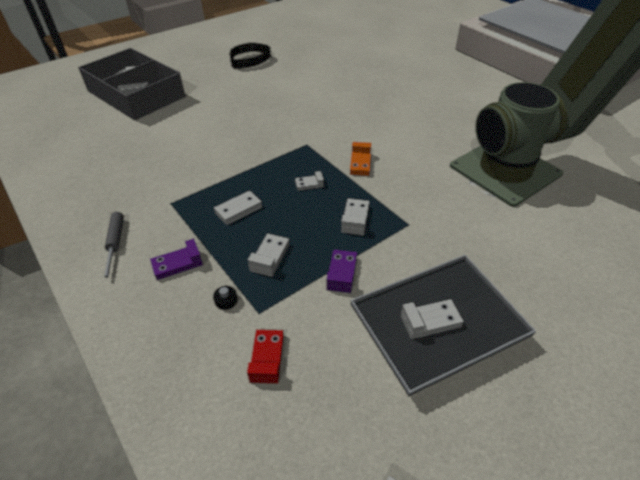

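```bash
python3 - <<'E'
import cv2,numpy as np
im=cv2.imread('pics/top0.png'); a=cv2.resize(im[165:365,300:510],None,fx=3,fy=3,interpolation=cv2.INTER_CUBIC)[:600,:790]
cv2.imwrite('pics/c1.png',a)
b=cv2.resize(im[195:355,125:265],None,fx=3.7,fy=3.7,interpolation=cv2.INTER_CUBIC)
cv2.imwrite('pics/c2.png',b)
s=cv2.imread('pics/scene0.png');cv2.imwrite('pics/c3.png',cv2.resize(s[160:300,180:420],None,fx=3.3,fy=3.3,interpolation=cv2.INTER_CUBIC))
E
```

```text
(no output)
```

View pics/c1.png

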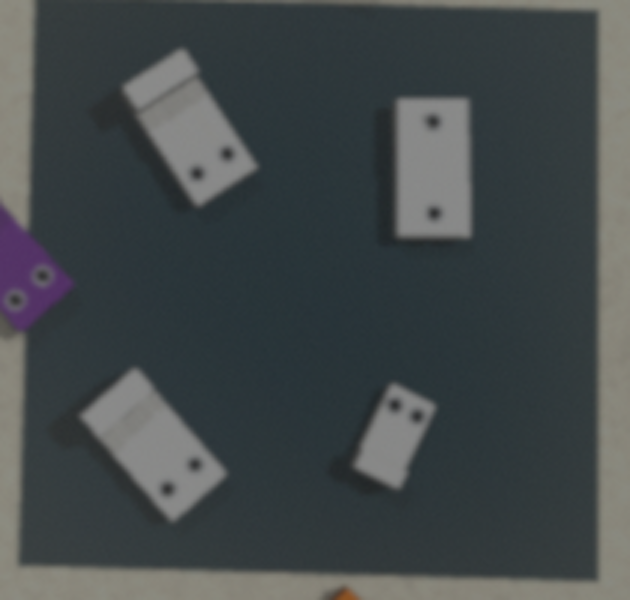

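View pics/c2.png

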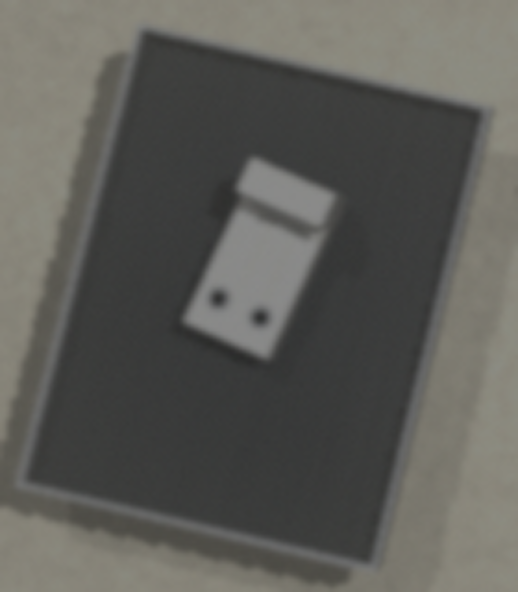

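View pics/c3.png

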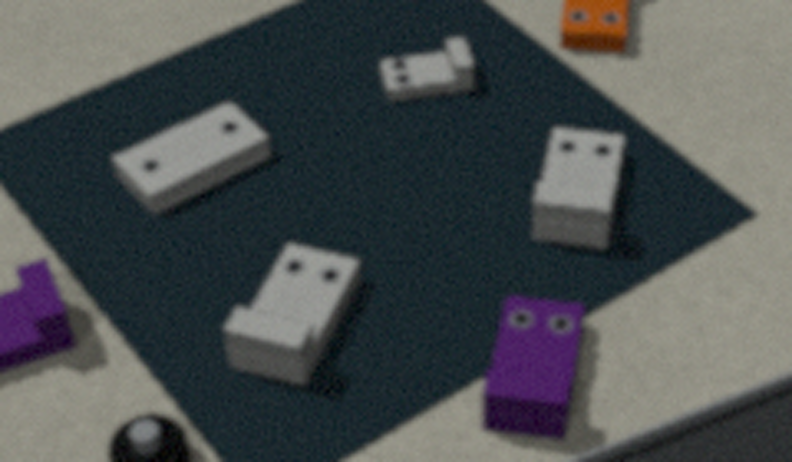

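```bash
cat > h.py <<'E'
import numpy as np,cv2
from scipy.optimize import minimize
from scipy.spatial.transform import Rotation as R
def boxes():
    def b(x0,x1,z0,z1): return np.array([[x,y,z] for x in(x0,x1) for y in(-25,25) for z in(z0,z1)],float)
    return [b(-48,48,0,18),b(28,48,0,36)]
def proj(P,c):
    Rc=R.from_euler('xyz',c['orientation'],degrees=True).as_matrix()
    q=(P-c['xyz'])@Rc
    return np.c_[c['fx']*q[:,0]/q[:,2]+c['cx'],c['fy']*q[:,1]/q[:,2]+c['cy']]
def world(p,P):
    x,y,z,yaw=p; return P@R.from_euler('z',yaw,degrees=True).as_matrix().T+[x,y,z]
def render(p,c,roi,S=6):
    x0,y0,w,h=roi; m=np.zeros((h*S,w*S),np.uint8)
    for b in boxes():
        uv=(proj(world(p,b),c)-[x0-.5,y0-.5])*S-.5
        hull=cv2.convexHull(uv.astype(np.float32))
        cv2.fillConvexPoly(m,np.round(hull*16).astype(np.int32),255,cv2.LINE_8,4)
    m=cv2.resize(m,(w,h),interpolation=cv2.INTER_AREA)/255.
    return cv2.GaussianBlur(m,(0,0),1.)
def softmask(im,roi,lo,hi):
    x0,y0,w,h=roi; g=im[y0:y0+h,x0:x0+w].astype(float).mean(2)
    return np.clip((g-lo)/(hi-lo),0,1)
def fit(p0,cs,ms,rois,zfree=False):
    z=p0[2]
    f=lambda v:sum(((render((v[0],v[1],z,v[2]),c,r)-m)**2).sum() for c,m,r in zip(cs,ms,rois))
    best=None
    v0=np.array([p0[0],p0[1],p0[3]])
    for k in range(2):
        sim=np.vstack([v0,v0+[8,0,0],v0+[0,8,0],v0+[0,0,8]])
        r=minimize(f,v0,method='Nelder-Mead',options=dict(initial_simplex=sim,xatol=.05,fatol=.01)); v0=r.x
    return np.round(r.x,2),round(r.fun,2)
E
python3 - <<'E'
from h import *
from workcell import env
T=cv2.imread('pics/top0.png');S=cv2.imread('pics/scene0.png')
ct,cs=env.camera_params('top'),env.camera_params('scene')
for n,p0 in dict(base=(505,215,35,20),far=(640,-115,1,60),near=(434,-88,1,60)).items():
    for cam,im,c in(('top',T,ct),('scene',S,cs)):
        u=proj(np.array([[p0[0],p0[1],p0[2]+15]]),c)[0]; r=32 if cam=='top' else 36
        roi=(int(u[0]-r),int(u[1]-r),2*r,2*r)
        g=im[roi[1]:roi[1]+2*r,roi[0]:roi[0]+2*r].astype(float).mean(2)
        lo,hi=np.median(g),np.percentile(g,94); lo=np.percentile(g,35)
        m=softmask(im,roi,lo+.15*(hi-lo),lo+.85*(hi-lo) if cam=='top' else lo+.6*(hi-lo))
        best=min((fit((*p0[:3],y),[c],[m],[roi]) for y in(p0[3]-40,p0[3],p0[3]-80)),key=lambda t:t[1])
        print(n,cam,best,(lo,hi))
        if cam=='top':
          best2=min((fit((*p0[:3],y+180),[c],[m],[roi]) for y in(best[0][2],)),key=lambda t:t[1]); print('  flip',best2)
E
```

```text
base top (array([510.33, 219.27, -22.15]), np.float64(98.83)) (np.float64(58.666666666666664), np.float64(136.66666666666666))
  flip (array([510.89, 219.39, 160.81]), np.float64(111.28))
base scene (array([506.44, 216.5 , -21.92]), np.float64(220.0)) (np.float64(46.333333333333336), np.float64(149.33333333333334))
far top (array([ 640.75, -117.17,   34.34]), np.float64(40.69)) (np.float64(53.0), np.float64(136.66666666666666))
  flip (array([ 641.98, -116.31,  211.94]), np.float64(45.69))
far scene (array([ 638.5 , -119.07,   35.79]), np.float64(138.04)) (np.float64(36.0), np.float64(147.66666666666666))
near top (array([421.51, -96.74,  42.66]), np.float64(24.42)) (np.float64(54.0), np.float64(137.0))
  flip (array([422.14, -96.16, 222.18]), np.float64(28.58))
near scene (array([419.  , -98.2 ,  42.48]), np.float64(746.23)) (np.float64(36.0), np.float64(145.33333333333334))
```

```bash
cat >> h.py <<'E'
def delta(s,xyz,yaw):
    Rm=R.from_euler('xyz',s['ee_rot'],degrees=True).as_matrix()
    d=Rm.T@(np.array(xyz)-s['ee_pos'])
    t=-((yaw-s['ee_rot'][2]+180)%360-180)
    return np.round(d/1000,4),round(t,2)
E
python3 - <<'E'
from h import *
from workcell import env
s=env.state(); c=env.camera_params('wrist')
Rm=R.from_euler('xyz',s['ee_rot'],degrees=True).as_matrix()
print('cam in tool',Rm.T@(c['xyz']-s['ee_pos']), (Rm.T@R.from_euler('xyz',c['orientation'],degrees=True).as_matrix()).round(3),c['fx'],c['cx'],c['cy'])
print(delta(s,(500,219,260),158))
E
```

```text
cam in tool [  80.03814849    0.38026028 -153.37900649] [[-0.001 -0.959 -0.284]
 [ 1.    -0.001 -0.   ]
 [ 0.    -0.284  0.959]] 425.1184723413673 325.4850351556399 240.0250406826576
(array([-0.4376, -0.2486, -0.0292]), np.float64(8.95))
```

Request:
jog_arm([
  [[-0.4376, -0.2486, -0.0292, 8.95, 0.0912], [-0.4376, -0.2486, -0.0292, 8.95, 0.0912], [-0.4376, -0.2486, -0.0292, 8.95, 0.0912], [-0.4376, -0.2486, -0.0292, 8.95, 0.0912], [-0.4376, -0.2486, -0.0292, 8.95, 0.0912], [-0.4376, -0.2486, -0.0292, 8.95, 0.0912], [-0.4376, -0.2486, -0.0292, 8.95, 0.0912], [-0.4376, -0.2486, -0.0292, 8.95, 0.0912], [-0.4376, -0.2486, -0.0292, 8.95, 0.0912], [-0.4376, -0.2486, -0.0292, 8.95, 0.0912], [-0.4376, -0.2486, -0.0292, 8.95, 0.0912], [-0.4376, -0.2486, -0.0292, 8.95, 0.0912], [-0.4376, -0.2486, -0.0292, 8.95, 0.0912], [-0.4376, -0.2486, -0.0292, 8.95, 0.0912], [-0.4376, -0.2486, -0.0292, 8.95, 0.0912], [-0.4376, -0.2486, -0.0292, 8.95, 0.0912], [-0.4376, -0.2486, -0.0292, 8.95, 0.0912], [-0.4376, -0.2486, -0.0292, 8.95, 0.0912]],
])

```text
time_s: 1.8
ee_pos: [499.0, 220.2, 260.2]
ee_rot: [180.0, -0.0, 158.1]
force: [-0.6, -1.1, -0.0]
gripper_width: 91.0
```

```bash
python3 - <<'E'
from h import *
from workcell import env
s=env.state(); c=env.camera_params('wrist'); im=env.grab_frame('wrist')[:,:,::-1]
cv2.imwrite('pics/w1.png',im); np.save('w1.npy',c,allow_pickle=True)
print(s['time_s'],s['ee_pos'],s['ee_rot'])
print(delta(s,(430,-90,230),42.5))
E
```

```text
1.8 [499.04778264 220.22410659 260.24721787] [ 1.79990106e+02 -1.25681417e-02  1.58117620e+02]
(array([-0.0516, -0.3136,  0.0302]), np.float64(115.62))
```

View pics/w1.png

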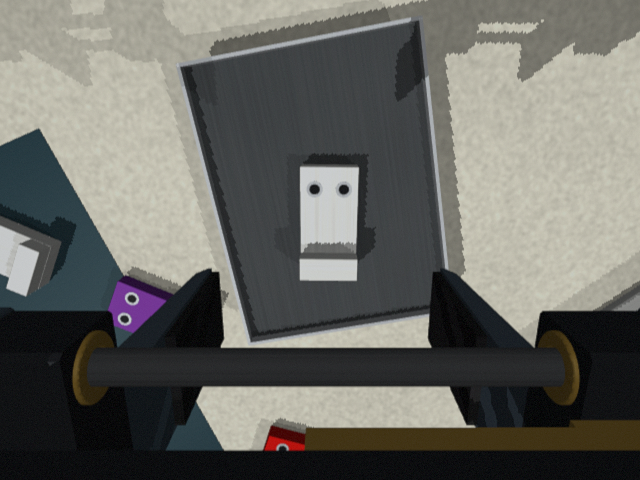

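The wrist view shows the base stop at (329,222), heel low at (329,270), toe holes at (314,189) and (344,189). The view is clear. Next I look over the near candidate.

Request:
jog_arm([
  [[-0.052, -0.314, 0.03, 115.6, 0.0912], [-0.052, -0.314, 0.03, 115.6, 0.0912], [-0.052, -0.314, 0.03, 115.6, 0.0912], [-0.052, -0.314, 0.03, 115.6, 0.0912], [-0.052, -0.314, 0.03, 115.6, 0.0912], [-0.052, -0.314, 0.03, 115.6, 0.0912], [-0.052, -0.314, 0.03, 115.6, 0.0912], [-0.052, -0.314, 0.03, 115.6, 0.0912], [-0.052, -0.314, 0.03, 115.6, 0.0912], [-0.052, -0.314, 0.03, 115.6, 0.0912], [-0.052, -0.314, 0.03, 115.6, 0.0912], [-0.052, -0.314, 0.03, 115.6, 0.0912], [-0.052, -0.314, 0.03, 115.6, 0.0912], [-0.052, -0.314, 0.03, 115.6, 0.0912], [-0.052, -0.314, 0.03, 115.6, 0.0912], [-0.052, -0.314, 0.03, 115.6, 0.0912], [-0.052, -0.314, 0.03, 115.6, 0.0912], [-0.052, -0.314, 0.03, 115.6, 0.0912], [-0.052, -0.314, 0.03, 115.6, 0.0912], [-0.052, -0.314, 0.03, 115.6, 0.0912]],
])

```text
time_s: 3.52
ee_pos: [430.6, -91.2, 230.2]
ee_rot: [-180.0, -0.0, 42.5]
force: [-1.0, 0.3, -0.4]
gripper_width: 91.1
```

```bash
cat > f.py <<'E'
from h import *
def wfit(img,cfile,p0,tag,k=0.5):
    im=cv2.imread(img); c=np.load(cfile,allow_pickle=True).item()
    uv=np.vstack([proj(world(p0,b),c) for b in boxes()])
    lo=np.floor(uv.min(0)-14).astype(int); hi=np.ceil(uv.max(0)+14).astype(int)
    lo=np.maximum(lo,0); hi=np.minimum(hi,[640,480])
    roi=(lo[0],lo[1],*(hi-lo))
    g=im[lo[1]:hi[1],lo[0]:hi[0]].astype(float).mean(2)
    a,b=np.percentile(g,20),np.percentile(g,90)
    m=cv2.GaussianBlur((g>a+k*(b-a)).astype(float),(0,0),1.)
    best=fit(p0,[c],[m],[roi]); p=(best[0][0],best[0][1],p0[2],best[0][2])
    o=im.copy()
    for bx in boxes():
        h=cv2.convexHull(proj(world(p,bx),c).astype(np.float32)); cv2.polylines(o,[np.round(h).astype(int)],True,(0,0,255),1)
    cv2.imwrite(f'pics/fit_{tag}.png',cv2.resize(o[lo[1]:hi[1],lo[0]:hi[0]],None,fx=3,fy=3,interpolation=cv2.INTER_NEAREST))
    print(tag,best,round(a),round(b)); return p
E
python3 - <<'E'
from f import *
from workcell import env
s=env.state(); c=env.camera_params('wrist'); im=env.grab_frame('wrist')[:,:,::-1]
cv2.imwrite('pics/w2.png',im); np.save('w2.npy',c,allow_pickle=True)
print(s['time_s'],s['ee_pos'],s['ee_rot'])
wfit('pics/w1.png','w1.npy',(508,218,35,-22),'base')
wfit('pics/w2.png','w2.npy',(421,-97,1,42.5),'near')
E
```

```text
3.5167 [430.55916206 -91.22976476 230.15857241] [-1.79998652e+02 -7.12327150e-03  4.25223054e+01]
base (array([510.6 , 218.57, -22.35]), np.float64(957.67)) 60 203
near (array([420.18, -96.51,  42.51]), np.float64(292.7)) 59 225
```

View pics/w2.png

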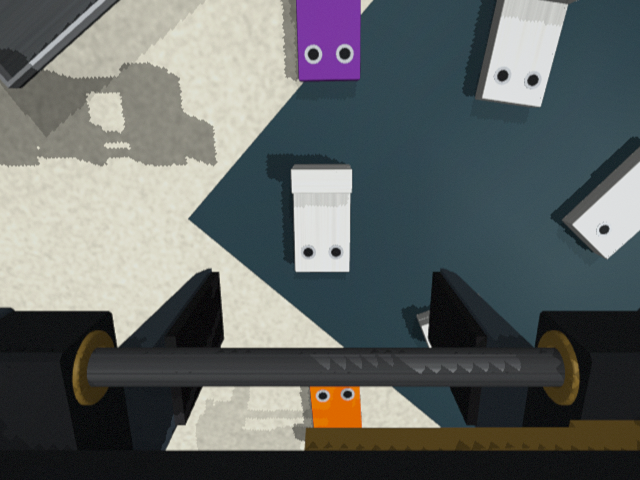

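View pics/fit_near.png

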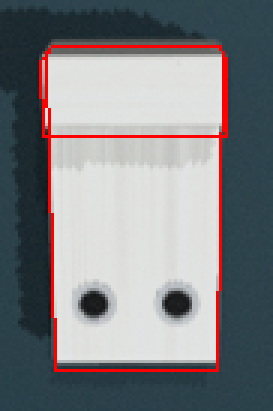

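View pics/fit_base.png

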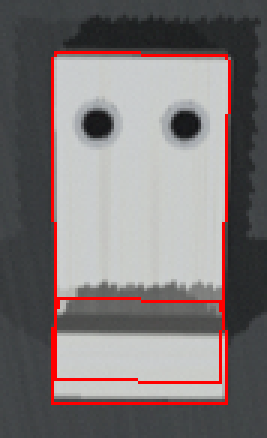

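```bash
cat >> f.py <<'E'
def q(x0,x1,z): return np.array([[x0,-25,z],[x1,-25,z],[x1,25,z],[x0,25,z]],float)
import h
def render2(p,c,roi,S=6):
    x0,y0,w,hh=roi; m=np.zeros((hh*S,w*S),np.uint8)
    for P,v in((q(-48,48,18),255),(boxes()[1],0),(q(28,48,36),255)):
        uv=(proj(world(p,P),c)-[x0-.5,y0-.5])*S-.5
        cv2.fillConvexPoly(m,np.round(cv2.convexHull(uv.astype(np.float32))*16).astype(np.int32),v,cv2.LINE_8,4)
    return cv2.GaussianBlur(cv2.resize(m,(w,hh),interpolation=cv2.INTER_AREA)/255.,(0,0),1.)
def tfit(img,cfile,p0,tag,th=115,zf=False):
    im=cv2.imread(img); c=np.load(cfile,allow_pickle=True).item()
    uv=np.vstack([proj(world(p0,b),c) for b in boxes()])
    lo=np.maximum(np.floor(uv.min(0)-14).astype(int),0); hi=np.minimum(np.ceil(uv.max(0)+14).astype(int),[640,480])
    roi=(lo[0],lo[1],*(hi-lo)); g=im[lo[1]:hi[1],lo[0]:hi[0]].astype(float).mean(2)
    m=cv2.morphologyEx((g>th).astype(np.uint8),cv2.MORPH_OPEN,np.ones((3,3)))
    n,l,st,_=cv2.connectedComponentsWithStats(1-m)   # fill holes
    for i in range(1,n):
        if st[i,4]<250 and st[i,0]>0 and st[i,1]>0 and st[i,2]<22 and st[i,3]<22: m[l==i]=1
    m=cv2.GaussianBlur(m.astype(float),(0,0),1.)
    f=lambda v:((render2((v[0],v[1],v[3] if zf else p0[2],v[2]),c,roi)-m)**2).sum()
    v=np.array([p0[0],p0[1],p0[3]]+([p0[2]] if zf else []),float); st=[5,5,5]+([5] if zf else [])
    for k in range(3):
        r=minimize(f,v,method='Nelder-Mead',options=dict(initial_simplex=np.vstack([v]+[v+np.eye(len(v))[i]*st[i] for i in range(len(v))]),xatol=.03,fatol=.01)); v=r.x
    p=(v[0],v[1],v[3] if zf else p0[2],v[2])
    o=cv2.resize(im[lo[1]:hi[1],lo[0]:hi[0]],None,fx=4,fy=4,interpolation=cv2.INTER_NEAREST)
    for P in(q(-48,28,18),q(28,48,36)):
        cv2.polylines(o,[np.round((proj(world(p,P),c)-lo+.5)*4).astype(int)],True,(0,0,255),1)
    cv2.imwrite(f'pics/tf_{tag}.png',o); print(tag,np.round(p,2),round(r.fun,1)); return p
E
python3 - <<'E'
from f import *
for zf in(False,True):
  tfit('pics/w1.png','w1.npy',(510,218,35,-22),'base',115,zf)
  tfit('pics/w2.png','w2.npy',(420,-96.5,1,42.5),'near',130,zf)
a,b=cv2.imread('pics/tf_base.png'),cv2.imread('pics/tf_near.png')
H=max(a.shape[0],b.shape[0]); f=lambda x:cv2.copyMakeBorder(x,0,H-x.shape[0],0,0,0)
cv2.imwrite('pics/ab.png',np.hstack([f(a),f(b)])[:600,:800])
E
```

```text
base [509.26 219.21  35.   -22.4 ] 83.8
near [421.83 -94.97   1.    42.62] 17.4
base [509.72 219.05  33.38 -22.38] 80.3
near [421.36 -95.41  -1.9   42.63] 8.1
```

View pics/ab.png

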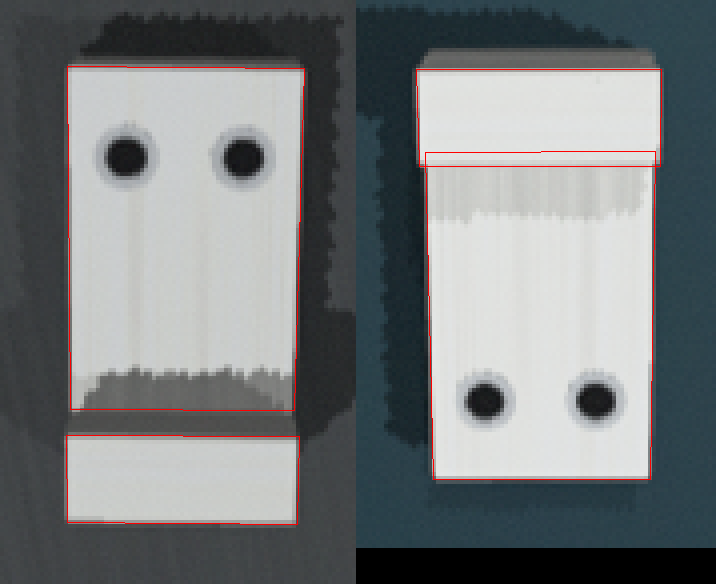

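```bash
python3 - <<'E'
from f import *
from workcell import env
s=env.state(); print(s['ee_pos'],delta(s,(427.6,-89.7,23),42.6))
E
```

```text
[430.57422429 -91.3217927  230.14847783] (array([-0.0011, -0.0032,  0.2071]), np.float64(-0.11))
```

Request:
jog_arm([
  [[-0.001, -0.003, 0.04, 0, 0.0912], [-0.001, -0.003, 0.08, 0, 0.0912], [-0.001, -0.003, 0.12, 0, 0.0912], [-0.001, -0.003, 0.15, 0, 0.0912], [-0.001, -0.003, 0.18, 0, 0.0912], [-0.001, -0.003, 0.195, 0, 0.0912], [-0.001, -0.003, 0.203, 0, 0.0912], [-0.001, -0.003, 0.207, 0, 0.0912], [-0.001, -0.003, 0.207, 0, 0.0912], [-0.001, -0.003, 0.207, 0, 0.0912], [-0.001, -0.003, 0.207, 0, 0.06], [-0.001, -0.003, 0.207, 0, 0.045], [-0.001, -0.003, 0.207, 0, 0.04], [-0.001, -0.003, 0.207, 0, 0.04], [-0.001, -0.003, 0.207, 0, 0.04], [-0.001, -0.003, 0.207, 0, 0.04], [-0.001, -0.003, 0.207, 0, 0.04], [-0.001, -0.003, 0.207, 0, 0.04]],
], grip_force=35)

```text
time_s: 5.07
ee_pos: [427.8, -89.8, 23.2]
ee_rot: [-180.0, -0.0, 42.4]
force: [-1.0, 1.3, 2.5]
gripper_width: 49.5
```

Request:
jog_arm([
  [[0, 0, -0.01, 0, 0.04], [0, 0, -0.03, 0, 0.04], [0, 0, -0.06, 0, 0.04], [0, 0, -0.1, 0, 0.04], [0, 0, -0.14, 0, 0.04], [0, 0, -0.16, 0, 0.04], [0, 0, -0.16, 0, 0.04]],
])

```text
time_s: 5.65
ee_pos: [430.6, -90.6, 187.4]
ee_rot: [179.5, -0.3, 42.4]
force: [0.4, -0.6, -2.3]
gripper_width: 49.5
```

```bash
python3 - <<'E'
from f import *
from workcell import env
s=env.state(); c=env.camera_params('wrist'); im=env.grab_frame('wrist')[:,:,::-1]
cv2.imwrite('pics/w3.png',im); np.save('w3.npy',c,allow_pickle=True)
print(s['ee_pos'],s['ee_rot'],s['force'],s['gripper_width'],delta(s,(474.2,233.7,150),157.6))
E
```

```text
[430.60509338 -90.57880359 187.44882788] [179.52089767  -0.33055156  42.40074522] [ 0.42506954 -0.61350142 -2.33890168] 49.52389991634194 (array([ 0.2506, -0.2104,  0.0371]), np.float64(-115.2))
```

View pics/w3.png

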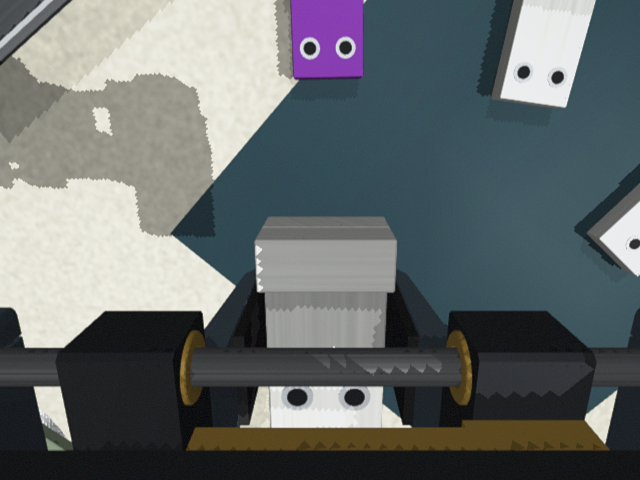

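Request:
jog_arm([
  [[0.251, -0.21, 0.0, -115.2, 0.04], [0.251, -0.21, 0.0, -115.2, 0.04], [0.251, -0.21, 0.0, -115.2, 0.04], [0.251, -0.21, 0.0, -115.2, 0.04], [0.251, -0.21, 0.0, -115.2, 0.04], [0.251, -0.21, 0.0, -115.2, 0.04], [0.251, -0.21, 0.0, -115.2, 0.04], [0.251, -0.21, 0.0, -115.2, 0.04], [0.251, -0.21, 0.0, -115.2, 0.04], [0.251, -0.21, 0.0, -115.2, 0.04], [0.251, -0.21, 0.0, -115.2, 0.04], [0.251, -0.21, 0.0, -115.2, 0.04], [0.251, -0.21, 0.0, -115.2, 0.04], [0.251, -0.21, 0.0, -115.2, 0.04], [0.251, -0.21, 0.037, -115.2, 0.04], [0.251, -0.21, 0.037, -115.2, 0.04], [0.251, -0.21, 0.037, -115.2, 0.04], [0.251, -0.21, 0.037, -115.2, 0.04], [0.251, -0.21, 0.037, -115.2, 0.04], [0.251, -0.21, 0.037, -115.2, 0.04]],
])

```text
time_s: 7.37
ee_pos: [471.9, 234.6, 146.3]
ee_rot: [180.0, 0.0, 157.5]
force: [0.9, 0.5, -2.4]
gripper_width: 49.5
```

```bash
python3 - <<'E'
from f import *
from workcell import env
s=env.state(); c=env.camera_params('wrist'); im=env.grab_frame('wrist')[:,:,::-1]
cv2.imwrite('pics/w4.png',im); np.save('w4.npy',c,allow_pickle=True)
print(s['ee_pos'],s['ee_rot'],s['force'],s['gripper_width'],delta(s,(474.2,233.7,75),157.6))
# expected held pose overlay
p=np.array([*s['ee_pos'],s['ee_rot'][2]]); a=np.radians(p[3]); p[:2]-=8*np.array([np.cos(a),np.sin(a)]); p[2]-=22
o=im.copy()
for P in(q(-48,28,18),q(28,48,36),np.array([[48,-25,0],[48,25,0],[48,25,36],[48,-25,36.]])):
    cv2.polylines(o,[np.round(proj(world(p,P),c)*16).astype(int)],True,(0,0,255),1,cv2.LINE_AA,4)
cv2.imwrite('pics/w4o.png',cv2.resize(o[180:430,220:440],None,fx=2.4,fy=2.4))
cv2.imwrite('pics/w4s.png',im)
E
```

```text
[471.88941202 234.56130922 146.29738853] [1.79964655e+02 2.47673794e-02 1.57494115e+02] [ 0.90358093  0.48193698 -2.37475657] 49.5229776478052 (array([-0.0024,  0.    ,  0.0713]), np.float64(-0.11))
```

View pics/w4o.png

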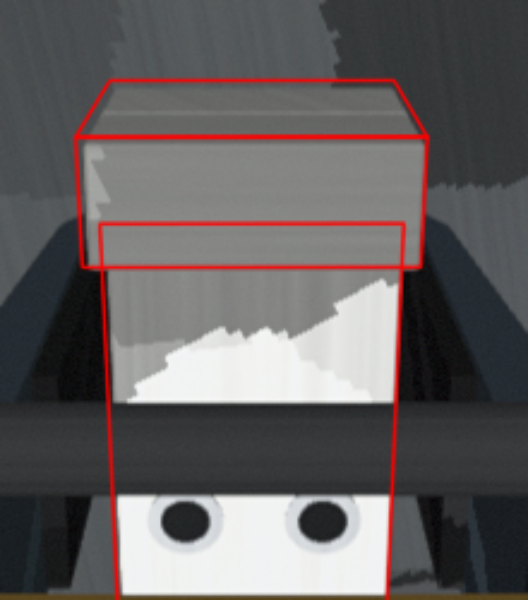

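View pics/w4.png

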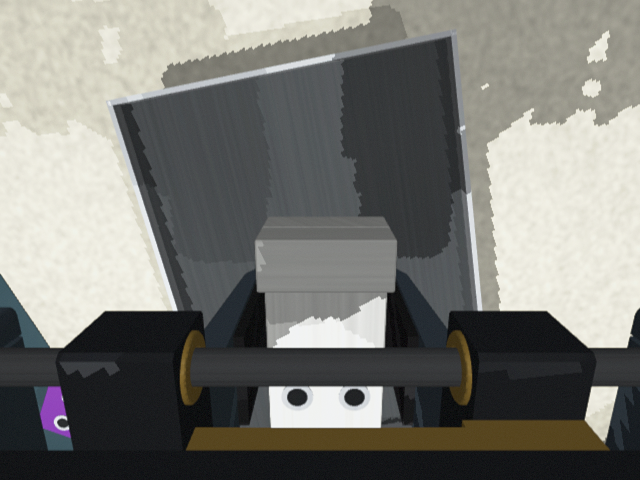

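Request:
jog_arm([
  [[-0.0024, 0, 0.02, -0.1, 0.04], [-0.0024, 0, 0.04, -0.1, 0.04], [-0.0024, 0, 0.055, -0.1, 0.04], [-0.0024, 0, 0.063, -0.1, 0.04], [-0.0024, 0, 0.067, -0.1, 0.04], [-0.0024, 0, 0.069, -0.1, 0.04], [-0.0024, 0, 0.07, -0.1, 0.04], [-0.0024, 0, 0.07, -0.1, 0.04]],
])

```text
time_s: 8.08
ee_pos: [474.3, 233.8, 76.8]
ee_rot: [179.9, 0.1, 157.7]
force: [0.5, 0.1, -2.1]
gripper_width: 49.7
```

```bash
python3 - <<'E'
from f import *
from workcell import env
s=env.state(); print(s['ee_pos'],s['ee_rot'],s['force'],delta(s,(474.2,233.7,75),157.6))
for n in('scene','top'):
    im=env.grab_frame(n)[:,:,::-1]; cv2.imwrite(f'pics/{n}1.png',im)
a=cv2.imread('pics/scene1.png');cv2.imwrite('pics/c5.png',cv2.resize(a[240:400,340:540],None,fx=3.5,fy=3.5,interpolation=cv2.INTER_CUBIC))
E
```

```text
[474.34693464 233.75458644  76.82994056] [1.79931523e+02 5.83468451e-02 1.57687378e+02] [ 0.52263832  0.09937522 -2.12335316] (array([ 0.0001, -0.0001,  0.0018]), np.float64(0.09))
```

View pics/c5.png

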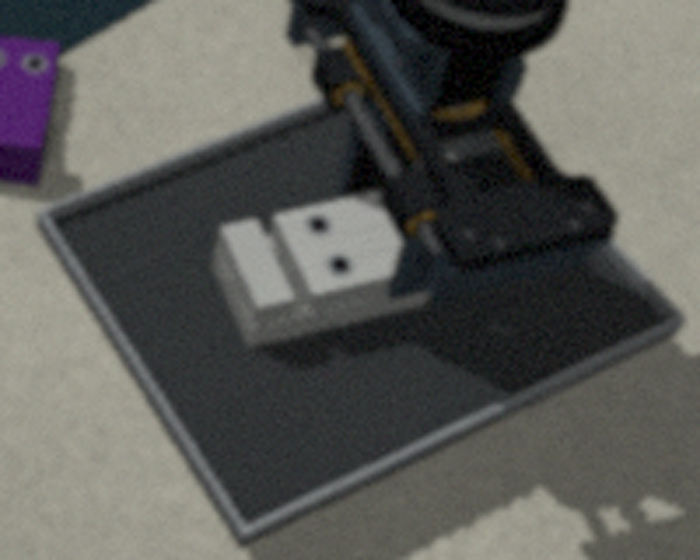

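Request:
jog_arm([
  [[0, 0, 0.0007, 0, 0.04], [0, 0, 0.0014, 0, 0.04], [0, 0, 0.002, 0, 0.04], [0, 0, 0.002, 0, 0.04], [0, 0, 0.002, 0, 0.04]],
])

```text
time_s: 8.6
ee_pos: [474.3, 233.8, 76.2]
ee_rot: [179.9, 0.1, 157.7]
force: [-2.9, -1.2, 9.9]
gripper_width: 50.1
```

Request:
jog_arm([
  [[0, 0, -0.0005, 0, 0.052], [0, 0, -0.0005, 0, 0.056], [0, 0, -0.0005, 0, 0.062], [0, 0, -0.0005, 0, 0.07], [0, 0, -0.0005, 0, 0.08], [0, 0, -0.0005, 0, 0.085], [0, 0, -0.0005, 0, 0.085], [0, 0, -0.01, 0, 0.085], [0, 0, -0.03, 0, 0.085], [0, 0, -0.06, 0, 0.085], [0, 0, -0.1, 0, 0.085], [0, 0, -0.14, 0, 0.085], [0, 0, -0.18, 0, 0.09], [0, 0, -0.184, 0, 0.09], [0, 0, -0.184, 0, 0.09], [0, 0, -0.184, 0, 0.09]],
])

```text
time_s: 9.93
ee_pos: [473.4, 233.3, 258.2]
ee_rot: [180.0, 0.0, 157.7]
force: [-0.2, 0.2, -1.2]
gripper_width: 90.3
```

```bash
python3 - <<'E'
from f import *
from workcell import env
s=env.state(); c=env.camera_params('wrist'); im=env.grab_frame('wrist')[:,:,::-1]
cv2.imwrite('pics/w5.png',im); np.save('w5.npy',c,allow_pickle=True)
print(s['time_s'],s['ee_pos'],s['ee_rot'],s['gripper_width'])
p=tfit('pics/w5.png','w5.npy',(481.6,230.6,53,157.6),'s1',130)
print(delta(s,(645,-111,235),34.6+180))
E
```

```text
9.9333 [473.42482573 233.32667865 258.235284  ] [1.79990343e+02 3.52952352e-03 1.57700824e+02] 90.34596064128692
s1 [483.32 230.41  53.   157.76] 154.7
(array([-0.2894, -0.2535,  0.0232]), np.float64(-56.9))
```

View pics/w5.png

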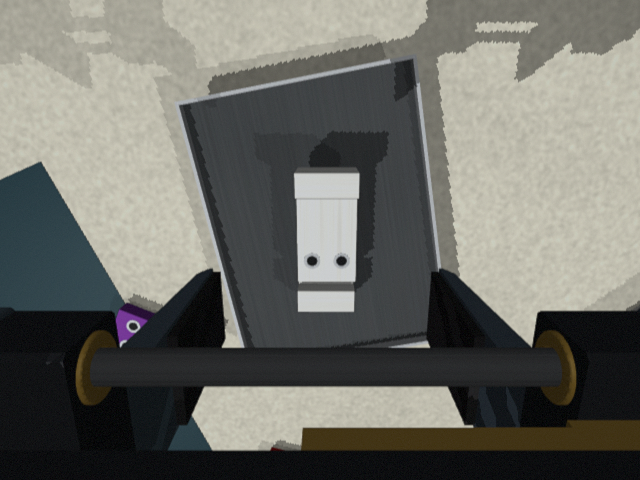

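View pics/tf_s1.png

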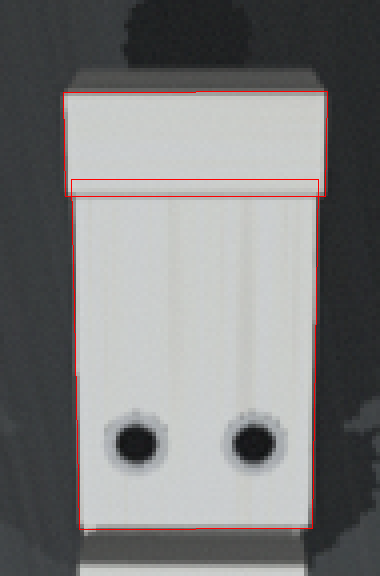

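```bash
python3 - <<'E'
from f import *
im=cv2.imread('pics/w5.png').astype(float).mean(2); c=np.load('w5.npy',allow_pickle=True).item()
col=im[275:320,305:350].mean(1); print(dict(zip(range(275,320),col.round().astype(int))))
for r in(270,276,280,292,296,300,306): 
    row=im[r]; e=[x+ (120-row[x])/(row[x+1]-row[x]) for x in range(285,370) if (row[x]-120)*(row[x+1]-120)<0]; print(r,np.round(e,1))
def unproj(u,v,z):
    d=R.from_euler('xyz',c['orientation'],degrees=True).as_matrix()@np.array([(u-c['cx'])/c['fx'],(v-c['cy'])/c['fy'],1]); return c['xyz']+d*(z-c['xyz'][2])/d[2]
np.save('x.npy',0)
for z in(71,72): print([unproj(327,v,z).round(1) for v in(281,282,283,284,290,291,292,311)])
E
```

```text
{275: np.int64(204), 276: np.int64(204), 277: np.int64(204), 278: np.int64(204), 279: np.int64(205), 280: np.int64(203), 281: np.int64(166), 282: np.int64(106), 283: np.int64(91), 284: np.int64(78), 285: np.int64(77), 286: np.int64(78), 287: np.int64(79), 288: np.int64(79), 289: np.int64(79), 290: np.int64(98), 291: np.int64(158), 292: np.int64(198), 293: np.int64(204), 294: np.int64(204), 295: np.int64(203), 296: np.int64(204), 297: np.int64(203), 298: np.int64(203), 299: np.int64(204), 300: np.int64(205), 301: np.int64(204), 302: np.int64(203), 303: np.int64(203), 304: np.int64(203), 305: np.int64(203), 306: np.int64(202), 307: np.int64(203), 308: np.int64(203), 309: np.int64(204), 310: np.int64(203), 311: np.int64(164), 312: np.int64(87), 313: np.int64(66), 314: np.int64(67), 315: np.int64(68), 316: np.int64(68), 317: np.int64(68), 318: np.int64(68), 319: np.int64(68)}
270 [297.3 355.5]
276 [297.4 355.3]
280 [297.4 355. ]
292 [297.  354.1]
296 [297.  354.1]
300 [297.1 354. ]
306 [297.3 353.8]
[array([527.4, 213. ,  71. ]), array([528.3, 212.6,  71. ]), array([529.1, 212.3,  71. ]), array([530. , 211.9,  71. ]), array([535.2, 209.8,  71. ]), array([536. , 209.5,  71. ]), array([536.9, 209.1,  71. ]), array([553.6, 202.2,  71. ])]
[array([527.1, 213.1,  72. ]), array([527.9, 212.8,  72. ]), array([528.8, 212.4,  72. ]), array([529.6, 212.1,  72. ]), array([534.8, 210. ,  72. ]), array([535.6, 209.6,  72. ]), array([536.5, 209.3,  72. ]), array([553.2, 202.4,  72. ])]
```

Request:
jog_arm([
  [[-0.289, -0.2535, 0.023, -56.9, 0.0912], [-0.289, -0.2535, 0.023, -56.9, 0.0912], [-0.289, -0.2535, 0.023, -56.9, 0.0912], [-0.289, -0.2535, 0.023, -56.9, 0.0912], [-0.289, -0.2535, 0.023, -56.9, 0.0912], [-0.289, -0.2535, 0.023, -56.9, 0.0912], [-0.289, -0.2535, 0.023, -56.9, 0.0912], [-0.289, -0.2535, 0.023, -56.9, 0.0912], [-0.289, -0.2535, 0.023, -56.9, 0.0912], [-0.289, -0.2535, 0.023, -56.9, 0.0912], [-0.289, -0.2535, 0.023, -56.9, 0.0912], [-0.289, -0.2535, 0.023, -56.9, 0.0912], [-0.289, -0.2535, 0.023, -56.9, 0.0912], [-0.289, -0.2535, 0.023, -56.9, 0.0912], [-0.289, -0.2535, 0.023, -56.9, 0.0912], [-0.289, -0.2535, 0.023, -56.9, 0.0912], [-0.289, -0.2535, 0.023, -56.9, 0.0912]],
])

```text
time_s: 11.4
ee_pos: [644.8, -109.8, 235.5]
ee_rot: [-180.0, 0.0, -145.3]
force: [-0.6, 0.7, -0.4]
gripper_width: 91.4
```

```bash
python3 - <<'E'
from f import *
from workcell import env
s=env.state(); c=env.camera_params('wrist'); im=env.grab_frame('wrist')[:,:,::-1]
cv2.imwrite('pics/w6.png',im); np.save('w6.npy',c,allow_pickle=True)
print(s['time_s'],s['ee_pos'],s['ee_rot'],s['qpos'].round(1) if hasattr(s['qpos'],'round') else s['qpos'])
p=tfit('pics/w6.png','w6.npy',(639,-118,1,34.7),'far',130)
a=np.radians(p[3]); print(delta(s,(p[0]+8*np.cos(a),p[1]+8*np.sin(a),23),p[3]+180))
E
```

```text
11.4 [ 644.80269676 -109.76308419  235.51456078] [-1.79989964e+02  2.24991011e-02 -1.45330563e+02] [ -10.7   25.4   77.9    0.    76.6 -135.3]
far [ 639.57 -115.24    1.     34.57] 257.2
(array([-0.0005, -0.0015,  0.2125]), np.float64(0.1))
```

View pics/w6.png

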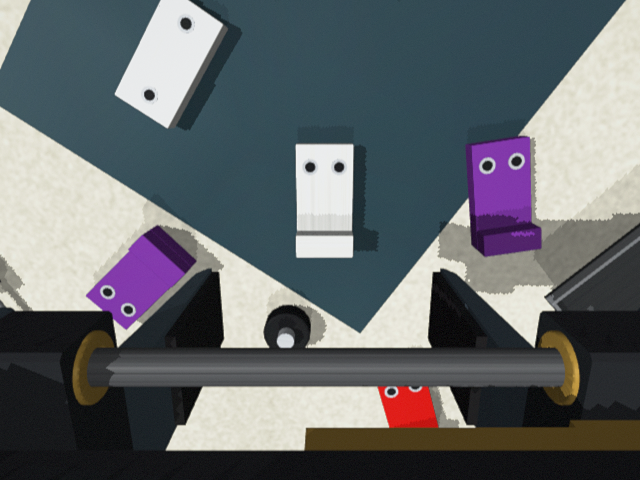

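View pics/tf_far.png

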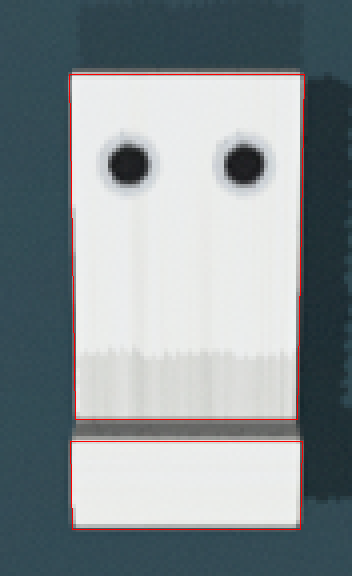

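Request:
jog_arm([
  [[-0.0005, -0.0015, 0.04, 0.1, 0.0912], [-0.0005, -0.0015, 0.08, 0.1, 0.0912], [-0.0005, -0.0015, 0.12, 0.1, 0.0912], [-0.0005, -0.0015, 0.155, 0.1, 0.0912], [-0.0005, -0.0015, 0.185, 0.1, 0.0912], [-0.0005, -0.0015, 0.2, 0.1, 0.0912], [-0.0005, -0.0015, 0.208, 0.1, 0.0912], [-0.0005, -0.0015, 0.212, 0.1, 0.0912], [-0.0005, -0.0015, 0.212, 0.1, 0.0912], [-0.0005, -0.0015, 0.212, 0.1, 0.0912], [-0.0005, -0.0015, 0.212, 0.1, 0.06], [-0.0005, -0.0015, 0.212, 0.1, 0.045], [-0.0005, -0.0015, 0.212, 0.1, 0.04], [-0.0005, -0.0015, 0.212, 0.1, 0.04], [-0.0005, -0.0015, 0.212, 0.1, 0.04], [-0.0005, -0.0015, 0.212, 0.1, 0.04], [-0.0005, -0.0015, 0.212, 0.1, 0.04], [-0.0005, -0.0015, 0.212, 0.1, 0.04]],
], grip_force=35)

```text
time_s: 12.95
ee_pos: [646.1, -111.4, 23.2]
ee_rot: [180.0, -0.0, -145.5]
force: [-1.2, 1.2, 1.3]
gripper_width: 49.5
```

Request:
jog_arm([
  [[0, 0, -0.01, 0, 0.04], [0, 0, -0.03, 0, 0.04], [0, 0, -0.06, 0, 0.04], [0, 0, -0.1, 0, 0.04], [0, 0, -0.14, 0, 0.04], [0, 0, -0.17, 0, 0.04], [0, 0, -0.18, 0, 0.04], [0, 0, -0.18, 0, 0.04], [0, 0, -0.18, 0, 0.04]],
])

```text
time_s: 13.7
ee_pos: [645.4, -111.6, 201.7]
ee_rot: [179.9, -0.1, -145.5]
force: [0.2, 1.1, -4.1]
gripper_width: 49.4
```

```bash
python3 - <<'E'
from f import *
from workcell import env
s=env.state(); print(s['time_s'],s['ee_pos'],s['ee_rot'],s['gripper_width'],s['force'],delta(s,(516.4,216.5,160),157.7))
E
```

```text
13.7 [ 645.41666298 -111.57729339  201.74200725] [ 1.79910631e+02 -8.77216516e-02 -1.45504506e+02] 49.41159812883046 [ 0.19285993  1.12887257 -4.06703499] (array([-0.0795,  0.3434,  0.0422]), np.float64(56.8))
```

Request:
jog_arm([
  [[-0.0795, 0.343, 0.0, 56.8, 0.04], [-0.0795, 0.343, 0.0, 56.8, 0.04], [-0.0795, 0.343, 0.0, 56.8, 0.04], [-0.0795, 0.343, 0.0, 56.8, 0.04], [-0.0795, 0.343, 0.0, 56.8, 0.04], [-0.0795, 0.343, 0.0, 56.8, 0.04], [-0.0795, 0.343, 0.0, 56.8, 0.04], [-0.0795, 0.343, 0.0, 56.8, 0.04], [-0.0795, 0.343, 0.0, 56.8, 0.04], [-0.0795, 0.343, 0.02, 56.8, 0.04], [-0.0795, 0.343, 0.042, 56.8, 0.04], [-0.0795, 0.343, 0.042, 56.8, 0.04], [-0.0795, 0.343, 0.042, 56.8, 0.04], [-0.0795, 0.343, 0.042, 56.8, 0.04], [-0.0795, 0.343, 0.042, 56.8, 0.04], [-0.0795, 0.343, 0.042, 56.8, 0.04]],
])

```text
time_s: 15.03
ee_pos: [518.2, 215.8, 162.0]
ee_rot: [179.9, 0.1, 157.6]
force: [1.3, 0.3, -3.1]
gripper_width: 49.9
```

```bash
python3 - <<'E'
from f import *
from workcell import env
s=env.state(); c=env.camera_params('wrist'); im=env.grab_frame('wrist')[:,:,::-1]
cv2.imwrite('pics/w7.png',im); np.save('w7.npy',c,allow_pickle=True)
print(s['time_s'],s['ee_pos'],s['ee_rot'],s['force'],s['gripper_width'],delta(s,(516.4,216.5,95),157.7))
yaw=s['ee_rot'][2]+180; a=np.radians(yaw); p=np.array([*s['ee_pos'],yaw]); p[:2]-=8*np.array([np.cos(a),np.sin(a)]); p[2]-=22
o=im.copy()
for P in(q(-48,28,18),q(28,48,36),np.array([[-48,-25,0],[-48,25,0],[-48,25,18],[-48,-25,18.]])):
    cv2.polylines(o,[np.round(proj(world(p,P),c)*16).astype(int)],True,(0,0,255),1,cv2.LINE_AA,4)
cv2.imwrite('pics/w7o.png',cv2.resize(o[80:430,180:480],None,fx=1.7,fy=1.7))
E
```

```text
15.0333 [518.21644017 215.82839632 161.98460472] [1.79929727e+02 6.58313545e-02 1.57649174e+02] [ 1.33493696  0.32429804 -3.10155346] 49.90813634471542 (array([ 0.002 , -0.0002,  0.067 ]), np.float64(-0.05))
```

View pics/w7o.png

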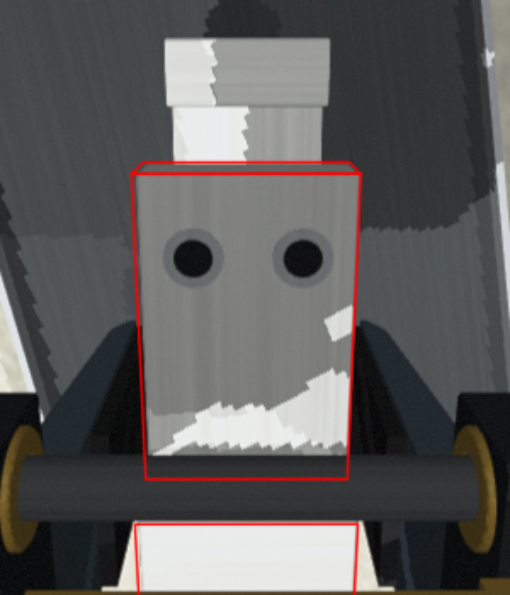

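Request:
jog_arm([
  [[0.002, 0, 0.02, 0, 0.04], [0.002, 0, 0.04, 0, 0.04], [0.002, 0, 0.052, 0, 0.04], [0.002, 0, 0.06, 0, 0.04], [0.002, 0, 0.064, 0, 0.04], [0.002, 0, 0.0655, 0, 0.04], [0.002, 0, 0.0655, 0, 0.04], [0.002, 0, 0.0655, 0, 0.04]],
])

```text
time_s: 15.75
ee_pos: [516.3, 217.0, 96.5]
ee_rot: [179.9, 0.1, 157.7]
force: [0.3, -0.1, -3.0]
gripper_width: 49.7
```

```bash
python3 - <<'E'
from f import *
from workcell import env
s=env.state(); print(s['ee_pos'],s['ee_rot'],s['force'],delta(s,(516.4,216.5,94),157.7))
im=env.grab_frame('wrist')[:,:,::-1]; cv2.imwrite('pics/w8.png',im)
a=env.grab_frame('scene')[:,:,::-1];cv2.imwrite('pics/s8.png',cv2.resize(a[240:400,340:540],None,fx=3.5,fy=3.5,interpolation=cv2.INTER_CUBIC))
E
```

```text
[516.30357536 217.02897803  96.52481334] [1.79923071e+02 7.16665401e-02 1.57692801e+02] [ 0.28929187 -0.13084695 -3.00730618] (array([-0.0003, -0.0005,  0.0025]), np.float64(-0.01))
```

View pics/w8.png

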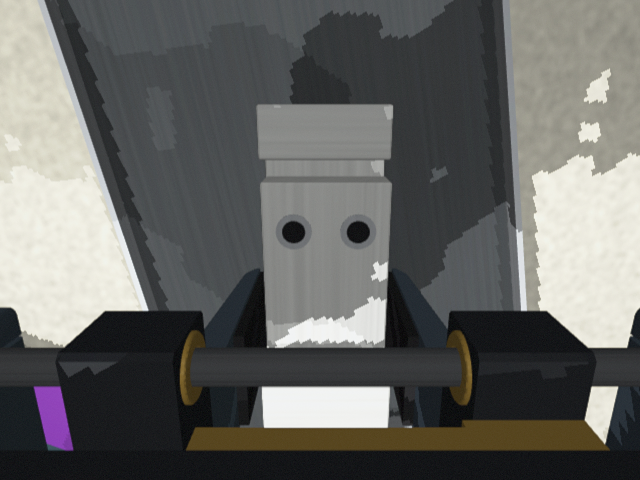

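View pics/s8.png

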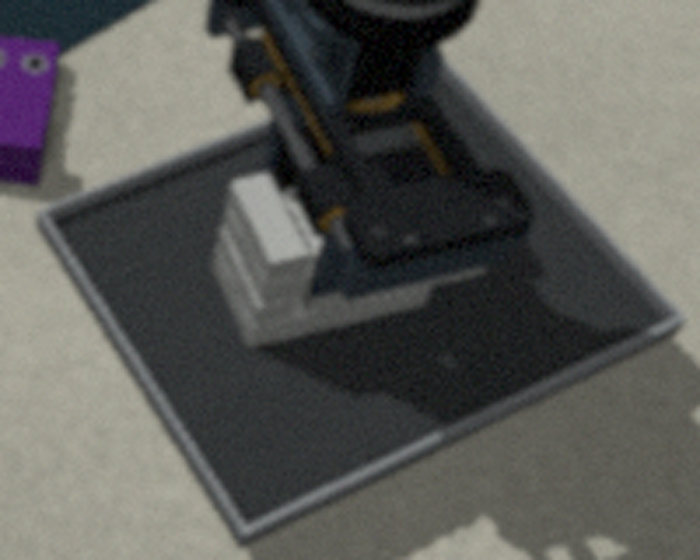

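Request:
jog_arm([
  [[-0.0008, -0.0005, 0, 0, 0.04], [-0.0008, -0.0005, 0.0007, 0, 0.04], [-0.0008, -0.0005, 0.0014, 0, 0.04], [-0.0008, -0.0005, 0.002, 0, 0.04], [-0.0008, -0.0005, 0.0022, 0, 0.04], [-0.0008, -0.0005, 0.0022, 0, 0.04]],
])

```text
time_s: 16.35
ee_pos: [516.3, 216.1, 94.2]
ee_rot: [180.0, 0.0, 157.7]
force: [-2.2, -0.3, 4.2]
gripper_width: 50.1
```

Contact was made at the expected height (z 94.2), so I release.

Request:
jog_arm([
  [[0, 0, 0, 0, 0.052], [0, 0, 0, 0, 0.056], [0, 0, 0, 0, 0.062], [0, 0, 0, 0, 0.07], [0, 0, 0, 0, 0.08], [0, 0, 0, 0, 0.085], [0, 0, 0, 0, 0.085], [0, 0, -0.01, 0, 0.085], [0, 0, -0.03, 0, 0.085], [0, 0, -0.06, 0, 0.085], [0, 0, -0.1, 0, 0.085], [0, 0, -0.14, 0, 0.085], [0, 0, -0.17, 0, 0.09], [0, 0, -0.17, 0, 0.09], [0, 0, -0.17, 0, 0.09]],
])

```text
time_s: 17.6
ee_pos: [517.0, 216.3, 266.3]
ee_rot: [179.8, 0.2, 157.7]
force: [0.9, 0.1, -0.5]
gripper_width: 90.1
```

```bash
python3 - <<'E'
from f import *
from workcell import env
s=env.state(); print(s['time_s'],s['ee_pos'],s['force'])
c=env.camera_params('wrist'); im=env.grab_frame('wrist')[:,:,::-1]; cv2.imwrite('pics/w9.png',im); np.save('w9.npy',c,allow_pickle=True)
a=env.grab_frame('scene')[:,:,::-1];cv2.imwrite('pics/s9.png',cv2.resize(a[240:400,340:540],None,fx=3.5,fy=3.5,interpolation=cv2.INTER_CUBIC))
tfit('pics/w9.png','w9.npy',(510,219,72,-22.3),'top3',130)
E
```

```text
17.6 [516.99020541 216.32919056 266.28730754] [ 0.86136237  0.13400392 -0.47852281]
top3 [508.85 219.45  72.   -22.32] 492.7
```

View pics/w9.png

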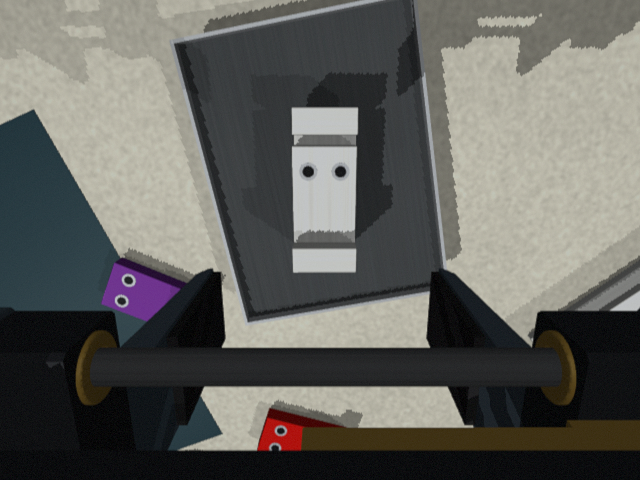

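View pics/s9.png

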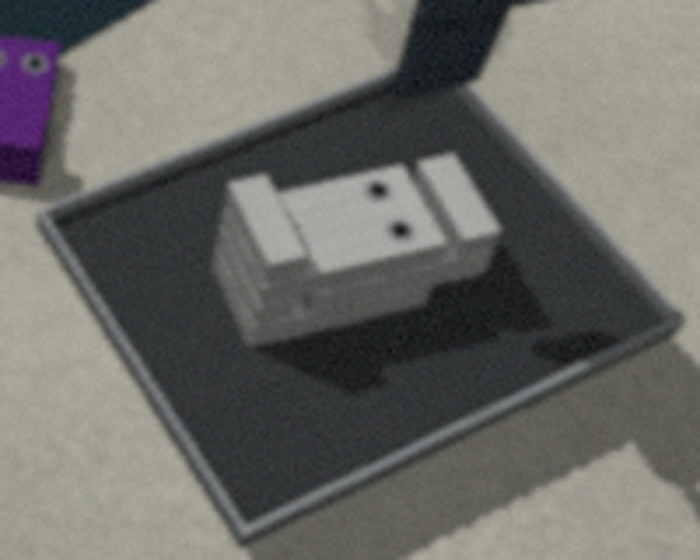

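View pics/tf_top3.png

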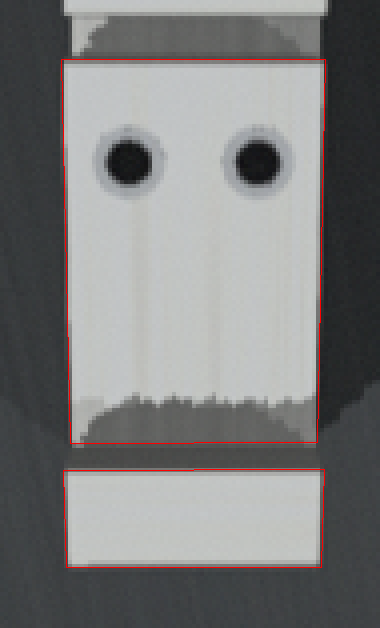

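```bash
python3 -c "
from workcell import env
print(env.state()['time_s'],env.job_done())"
```

```text
the job is handed in; nothing more can be done
17.7 None
```

The two large grey stops from the mat are now piled head to tail on the bottom stop in the tray, the nearer one first. I handed the job in at 17.7 s. The small stop, the plain bar and the coloured look-alikes were not touched.

- **Toe gaps:** both are slightly under the centimetre asked for. The lower one measured about 8.5 mm and the upper one about 8.7 mm in the wrist pictures; I left them as they were.
- **Alignment:** the long sides are in line. The lower joint was within about 0.3 mm. For the upper stop, the fitted turn matched the bottom stop to about 0.1°, and its outline lay square in the last picture.
- **Level and contact:** the top stop came to rest at the height expected for a level pile. The measured contact forces were about 10 N for the first stop and 4 N for the second.
- **State at hand-in:** the last wrist and scene pictures show the pile standing flat, with the gripper open and well clear above it.
- **Disagreement:** the wrist and overhead cameras agreed on positions only to about 1–2 mm. That is probably why the first gap came out short of the 10 mm I aimed for.

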